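Put the balance calibration weights and their brush back into the weight case

TASK

The balance check is finished: put the weight set back into its case. Set each of the four steel weights upright, right down into the well that is its size, and snap the dusting brush by the middle of its handle fully down into the two spring clips in front of them. Never tip a weight over on the way.

Things in the scene. Friction and masses are not known exactly. Their poses are not given: they have to be found in the camera images.
- weight_largest: the largest of the four polished steel calibration weights: an upright cylinder 38 mm in diameter and 50 mm high, with a 20 mm knob on top, 65 mm in all, 500 g (with some spread). Origin: centre of its underside, z up. Starts upright on the bench top (z = 0).
- weight_second: the second largest of the four polished steel calibration weights: an upright cylinder 30 mm in diameter and 32 mm high, with a 16 mm knob on top, 45 mm in all, 200 g (with some spread). Origin: centre of its underside, z up. Starts upright on the bench top (z = 0).
- weight_third: the third largest of the four polished steel calibration weights: an upright cylinder 23 mm in diameter and 27 mm high, with a 13 mm knob on top, 39 mm in all, 100 g (with some spread). Origin: centre of its underside, z up. Starts upright on the bench top (z = 0).
- weight_smallest: the smallest of the four polished steel calibration weights: an upright cylinder 16 mm in diameter and 28 mm high, with a 10 mm knob on top, 38 mm in all, 50 g (with some spread). Origin: centre of its underside, z up. Starts upright on the bench top (z = 0).
- well_largest: fixed light-wood block 58 x 58 x 26 mm in the weight case (rim 16 mm over the bench) with a round well 44 mm wide and 14 mm deep in its middle, floored with dark felt, the mouth flared to 53 mm. For the 38 mm weight. Origin: centre of its underside, 4 mm over the bench; z up; well floor at z = 12 mm. y along the row of four blocks, 62 mm apart in any order; x to the back.
- well_second: fixed light-wood block 58 x 58 x 26 mm in the weight case (rim 16 mm over the bench) with a round well 36 mm wide and 14 mm deep in its middle, floored with dark felt, the mouth flared to 45 mm. For the 30 mm weight. Origin: centre of its underside, 4 mm over the bench; z up; well floor at z = 12 mm. y along the row of four blocks, 62 mm apart in any order; x to the back.
- well_third: fixed light-wood block 58 x 58 x 26 mm in the weight case (rim 16 mm over the bench) with a round well 29 mm wide and 14 mm deep in its middle, floored with dark felt, the mouth flared to 38 mm. For the 23 mm weight. Origin: centre of its underside, 4 mm over the bench; z up; well floor at z = 12 mm. y along the row of four blocks, 62 mm apart in any order; x to the back.
- well_smallest: fixed light-wood block 58 x 58 x 26 mm in the weight case (rim 16 mm over the bench) with a round well 22 mm wide and 14 mm deep in its middle, floored with dark felt, the mouth flared to 31 mm. For the 16 mm weight. Origin: centre of its underside, 4 mm over the bench; z up; well floor at z = 12 mm. y along the row of four blocks, 62 mm apart in any order; x to the back.
- brush: dusting brush lying flat on the bench, 161 mm long, 50 g: round dark-wood handle 14 mm thick, steel ferrule 26 mm wide and 14 mm thick, white bristles. Origin: under the middle of the handle at bench level, the handle's axis 7 mm above it; x along the handle to the bristles (handle x = -55 to +53 mm, bristle tips +106 mm), z up.
- clip: brush holder in front of the wells: base 90 x 30 x 4 mm, two steel spring clips 10 mm wide at x = -28, +28 mm, lips 12 mm apart, mouths 29 mm wide and 42 mm high. Origin: middle of its underside, 4 mm over the bench; x along the held handle, z up. Either way round, the middle of the handle is pressed down with 5 to 15 N and snaps onto seats 17 mm above the origin; fingers fit between the clips.
Mind the look-alikes: they are no part of the job. Leave any orange or purple look-alike of the well_smallest alone.

How it is judged (in metres and radians):
At the end, for the whole second after the job is handed in: Each weight stands upright (0.12 rad) on the floor (4 mm) of the well of its size, axes within 6 mm; the brush is seated in both clips (height within 4 mm, sideways 5 mm, lengthwise 15 mm, angle 0.1 rad); all released and at rest (horizontal distance between weight_largest and well_largest below 0.006 m and z of weight_largest in the frame of well_largest between 0.008 and 0.016 m and angle between each of weight_largest, weight_second, weight_third, weight_smallest's own z axis and vertical below 0.12 rad and linear speed of each of weight_largest, weight_second, weight_third, weight_smallest, brush below 0.02 m/s and horizontal distance between weight_second and well_second below 0.006 m and z of weight_second in the frame of well_second between 0.008 and 0.016 m and horizontal distance between weight_third and well_third below 0.006 m and z of weight_third in the frame of well_third between 0.008 and 0.016 m and horizontal distance between weight_smallest and well_smallest below 0.006 m and z of weight_smallest in the frame of well_smallest between 0.008 and 0.016 m and x of brush in the frame of clip between -0.015 and 0.015 m and y of brush in the frame of clip between -0.005 and 0.005 m and z of brush in the frame of clip between 0.013 and 0.021 m and angle between the x axis of brush and the x axis of clip, either way round below 0.1 rad); the robot touches nothing.
It fails at once if the largest weight is tipped over (more than 0.6 rad) (angle between weight_largest's own z axis and vertical above 0.6 rad).
It fails at once if the second largest weight is tipped over (more than 0.6 rad) (angle between weight_second's own z axis and vertical above 0.6 rad).
It fails at once if the third largest weight is tipped over (more than 0.6 rad) (angle between weight_third's own z axis and vertical above 0.6 rad).
It fails at once if the smallest weight is tipped over (more than 0.6 rad) (angle between weight_smallest's own z axis and vertical above 0.6 rad).
It also fails if it takes over 118 s, if anything falls off the work surface, if the arm or the gripper's body presses on something with over 40 N, if the wrist force passes 120 N, or if a joint passes its speed limit or range.

ROBOT

A 6-joint arm with a two-finger parallel gripper is mounted at the origin on a cart in front of the work surface, level with it; the furniture and walls round the work are solid. World frame = base frame: x ahead of the robot, y to its left, z up, the work surface at z = 0. Lengths are in mm, angles in rad, forces in N, time in s.
With the tool pointing down it reaches from about 375 to 900 mm from the base axis. Payload 3.1 kg.
Tool frame: the origin (TCP) lies at the very end of the fingers, on their centre line; the grasp point (between the pads) lies tcp_to_grasp behind it (tcp_to_grasp is the distance from the TCP to the grasp point, in mm); z points along the fingers, y is the line along which they close (so a half turn about z gives the same grasp; the last joint's range is limited). The gripper opens to 85 mm and grips with 20 to 120 N. Pads are 22 mm wide; open, the fingers measure 114 mm over their backs; the gripper's body (76 mm by 85 mm) begins 54 mm behind the grasp point. The pads swing forward as they close: fully open they stand 13 mm farther back than shut.
Start: joints at [0.957, 0.527, 1.433, -0, 1.181, -0.178], TCP at [263.793, 566.578, 231.31] pointing down, gripper open.
Joint ranges: [-3.08, 3.08], [-0.75, 2.2], [0.22, 2.44], [-1.43, 4.57], [0, 2.65], [-2.85, 2.85]. Speed limits (rad/s): [2.79, 2.79, 3.14, 3.14, 3.14, 3.14].

INTERFACE

Orientations are given as a rotation vector (axis times angle).
In Python, from bench import * gives the robot as it stands. The module is installed in compiled form; this text tells all that it offers.
- The arm moves only by the tool jog_arm, never from a script. Its argument "increments" is a list of rows, each a list of 6 numbers: the shift along the tool's x, y, z in m, then the turn, a rotation vector about the tool's x, y, z in rad. In form: [[dx, dy, dz, ax, ay, az], ...]. A call has 1 to 12 rows; each row shifts and turns the commanded pose from where the row before left it, along the tool's axes as they then stand; what a row does not reach is not made up. A row lasts 1/10 s, in which the tool goes at most 50 mm and 8.59 degrees, less where a joint would pass 70% of its speed; a pose out of reach is approached as far as the arm can. A call is refused whole if a number of a shift passes 0.05 or a number of a turn 0.15, either way. A call with a gripper value outside its range is refused whole. "jaw" is the finger opening in m, from 0 to 0.0854, set as the call begins (left out, the last holds). The fingers move at their own pace and stop on an object; "force" is the grip in N (left out, the last holds). Time passes only in rows, so rows that do not move let the fingers close. It gives the time, the measured TCP pose, the force, the opening and the grip force at its end, in the units of the state.
- get_obs(): the state, without advancing time (a new reading comes with each control period).
- camera(name): name is "scene" or "top" or "wrist"; returns a dict with "pixels" (420x560x3 uint8, blue, green, red), "z_map" (420x560 float32, mm along the optical axis (not along the pixel's ray), 0 where there is no reading), "mtx" (3x3 intrinsics, pixels), "pose" (4x4, takes a point from camera to world coordinates). Camera axes: x right, y down, z forward; pixel columns grow to the right and rows downward; lengths in mm; the calibration is good to about 2 mm. A picture is of the moment at which its call begins.
- sign_off(): hands the job in; it is judged then, once.
The state is a dict: "time": time; "joint_pos": joint angles; "dq": joint speeds; "effort": joint torques, N m; "position": TCP position; "tool_rot": TCP orientation; "force": force on the tool from outside, world axes, zero at the start; "wrist_torque": the same for the moment, N m; "opening": finger opening in mm; "finger_force": force on a finger pad.
Only numpy, scipy, OpenCV 4.12 (cv2) and the standard library are available. Lean on these libraries where they do the work, as an engineer would, in place of code of your own. Each camera call takes 0.05 s, during which the arm holds its last target. There are 200 camera calls.

## Working session

There is one attempt and no reset: what is moved stays moved. The work goes in short steps, Python scripts to look and compute and a tool call to move; the robot and the scene stay as the last step left them, time stands still between calls to the robot, and variables do not carry over. Pictures are saved under pics/ and viewed, at most 14 in all, crops included, and the job is handed in when it is done.

Besides the shell and the picture viewer there is one more tool, called after "Call:" as a command line: name --pt "numbers of a row" for each row, then --argument value for the rest. jog_arm: Moves the arm, as the interface text tells. Its arguments: {"type":"object","properties":{"increments":{"type":"array"},"jaw":{"type":"number"},"force":{"type":"number"}},"required":["increments"]}

```bash
mkdir -p pics; ls; cat > h.py <<'E'
from bench import *
import numpy as np, cv2
from scipy.spatial.transform import Rotation as R
def snap(name,fn=None):
    c=camera(name)
    if fn: cv2.imwrite('pics/'+fn,c['pixels'])
    return c
def ray(c,u,v,z):
    K=np.array(c['mtx']);P=np.array(c['pose'])
    d=P[:3,:3]@np.linalg.solve(K,[u,v,1.]);o=P[:3,3]
    return o+d*(z-o[2])/d[2]
def cloud(c):
    K=np.array(c['mtx']);P=np.array(c['pose']);Z=c['z_map']
    v,u=np.mgrid[:Z.shape[0],:Z.shape[1]]
    p=np.stack([(u-K[0,2])/K[0,0]*Z,(v-K[1,2])/K[1,1]*Z,Z],-1)
    return p@P[:3,:3].T+P[:3,3]
E
python3 - <<'E'
from h import *
print(get_obs())
for n in('top','scene','wrist'):
    c=snap(n,n+'0.png');print(n,np.array(c['mtx']).round(1).tolist(),np.array(c['pose']).round(3).tolist())
    np.savez(n+'0.npz',**c)
try: print(tcp_to_grasp)
except Exception as e: print(e)
E
```

```text
pics
{'time': 0.0, 'joint_pos': array([ 9.56504346e-01,  5.28453514e-01,  1.43392703e+00,  1.49489899e-05,
        1.18141035e+00, -1.78486401e-01]), 'dq': array([-0.00131913, -0.0013029 , -0.00126774,  0.00143054, -0.00174332,
        0.00095049]), 'effort': array([-5.75224312e-04, -4.42344868e+01, -1.78028458e+01, -3.38065647e-04,
        8.46390525e-03,  2.46519869e-05]), 'position': array([263.37147647, 565.99190743, 230.33354176]), 'tool_rot': array([-0.67897944, -3.06645874,  0.00317599]), 'force': array([0.19970967, 0.46964827, 0.27615865]), 'wrist_torque': array([-0.03253471, -0.01560183,  0.03094844]), 'finger_force': 0.0, 'opening': 85.34551386958377}
top [[428.9, 0.0, 278.6], [0.0, 428.9, 213.7], [0.0, 0.0, 1.0]] [[0.013, -0.996, 0.092, 424.057], [-0.999, -0.01, 0.03, -8.79], [-0.029, -0.092, -0.995, 974.078], [0.0, 0.0, 0.0, 1.0]]
scene [[423.7, 0.0, 279.0], [0.0, 423.7, 206.6], [0.0, 0.0, 1.0]] [[0.524, -0.537, 0.662, -90.802], [-0.852, -0.32, 0.415, -392.58], [-0.011, -0.781, -0.625, 596.056], [0.0, 0.0, 0.0, 1.0]]
wrist [[290.8, 0.0, 280.2], [0.0, 290.8, 216.4], [0.0, 0.0, 1.0]] [[0.422, 0.869, 0.26, 197.204], [0.907, -0.403, -0.123, 597.223], [-0.002, 0.288, -0.958, 373.415], [0.0, 0.0, 0.0, 1.0]]
18.700000000000003
```

View pics/top0.png

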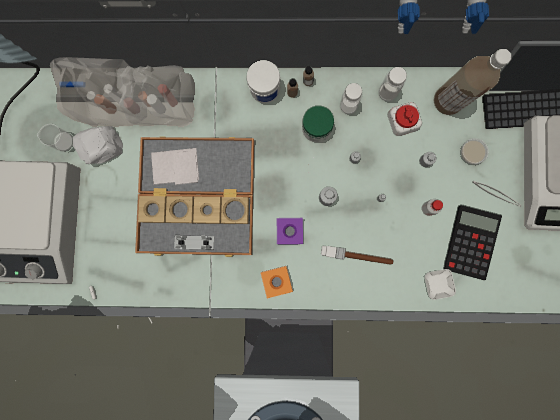

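View pics/scene0.png

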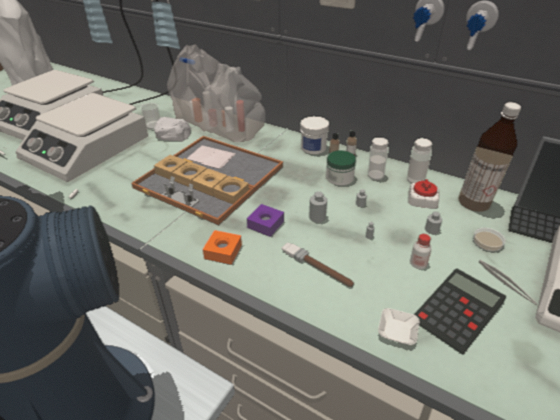

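The top view shows the case at px (195,195) with its wells at (152,209), (180,209), (207,209) and (235,209). The clip is at (194,242) and the brush at (355,255). The weights are at (329,196), (428,159), (356,157) and (382,198), and the orange and purple decoys are at (277,282) and (290,231). I'll confirm this in one enlarged crop while measuring.

```bash
python3 - <<'E'
from h import *
im=cv2.imread('pics/top0.png')
a=cv2.resize(im[180:260,130:260],None,fx=6,fy=6,interpolation=cv2.INTER_CUBIC)[:, :780]
b=cv2.resize(im[140:280,315:445],None,fx=3,fy=3,interpolation=cv2.INTER_CUBIC)
cv2.imwrite('pics/c1.png',a);cv2.imwrite('pics/c2.png',b)
c=dict(np.load('top0.npz'))
P=cloud(c)
for n,(u,v) in dict(w1=(329,196),w2=(428,159),w3=(356,157),w4=(382,198)).items():
    s=P[v-14:v+15,u-14:u+15].reshape(-1,3); s=s[(s[:,2]>12)]
    zt=np.percentile(s[:,2],98); print(n,len(s),zt, s.mean(0).round(1), s[s[:,2]>zt-6].mean(0).round(1))
for u,v in [(152,209),(180,209),(207,209),(235,209)]:
    print(P[v,u].round(1),ray(c,u,v,16).round(1))
for q in [(345,254),(355,256),(392,261),(330,253),(178,242),(211,242)]: print(q,ray(c,*q,7).round(1),P[q[1],q[0]].round(1))
E
```

```text
w1 270 68.34621307431543 [548.7 -85.7  61.4] [546.3 -84.4 107.9]
w2 181 47.50613392090897 [ 633.4 -303.9   48.1] [ 624.4 -291.   108.1]
w3 99 974.0783364049583 [ 635.  -144.4   57.5] [424.1  -8.8 974.1]
w4 47 39.20115593750244 [ 550.6 -206.6   29.8] [ 551.7 -207.9   36.9]
[520.4 307.2  16.2] [520.4 307.2  16. ]
[520.9 242.8  17.8] [521.1 243.3  16. ]
[521.4 181.4  18.8] [521.7 181.9  16. ]
[522.2 118.3  17.3] [522.3 118.5  16. ]
(345, 254) [ 424.6 -129.3    7. ] [ 424.6 -128.6   13.2]
(355, 256) [ 420.4 -151.6    7. ] [ 420.4 -151.1   10.2]
(392, 261) [ 410.4 -233.5    7. ] [ 410.6 -231.    17.5]
(330, 253) [426.4 -95.9   7. ] [426.4 -95.6  10.6]
(178, 242) [446.7 247.7   7. ] [446.4 244.   20.9]
(211, 242) [447.7 172.5   7. ] [447.6 172.3   7.9]
```

View pics/c1.png

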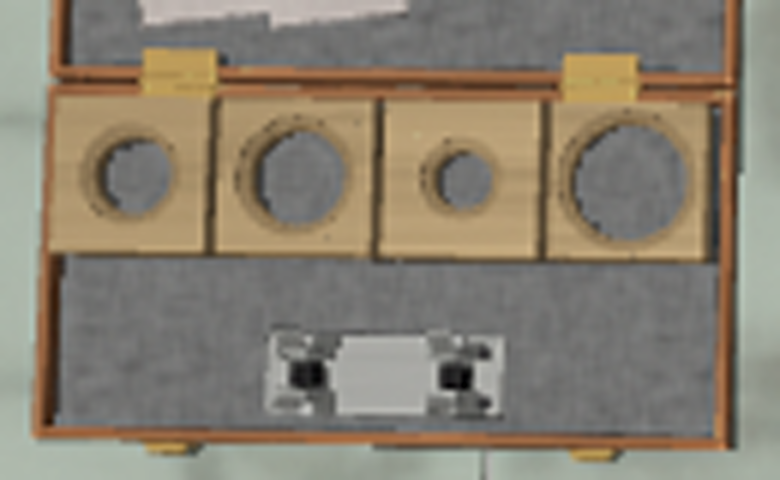

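View pics/c2.png

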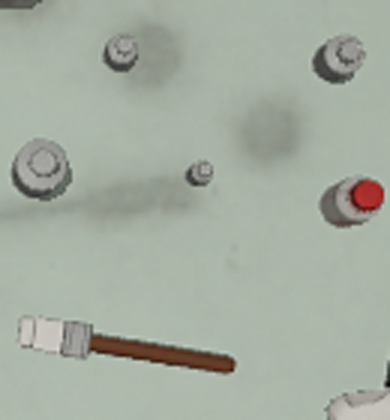

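The crops confirm the wells, left to right: third (152,209), second (180,209), smallest (207,209), largest (235,209). All four are light wood, and the orange and purple blocks are left alone. The weights by size are largest (329,196), second (428,159), third (356,157) and smallest (382,198); the red-capped item is a bottle. I'll turn the tool so its y axis lies along world x and head for the largest weight.

Call:
jog_arm --pt "0 0 0 0 0 0.15" --pt "0 0 0 0 0 0.15" --pt "0 0 0 0 0 0.15" --pt "0 0 0 0 0 0.15" --pt "0 0 0 0 0 0.15" --pt "0 0 0 0 0 0.15" --pt "0 0 0 0 0 0.15" --pt "0 0 0 0 0 0.085" --pt "-0.04 0.017 0 0 0 0" --pt "-0.04 0.017 0 0 0 0" --pt "-0.04 0.017 0 0 0 0" --pt "-0.04 0.017 0 0 0 0"

```text
time: 1.35
position: [331.9, 405.0, 231.1]
tool_rot: [2.22, 2.222, -0.001]
force: [0.6, 0.6, 0.3]
opening: 85.2
finger_force: 0.0
```

Call:
jog_arm --pt "-0.04 0.017 0 0 0 0" --pt "-0.04 0.017 0 0 0 0" --pt "-0.04 0.017 0 0 0 0" --pt "-0.04 0.017 0 0 0 0" --pt "-0.04 0.017 0 0 0 0" --pt "-0.04 0.017 0 0 0 0" --pt "-0.04 0.017 0 0 0 0" --pt "-0.04 0.017 0 0 0 0" --pt "-0.04 0.017 0 0 0 0" --pt "-0.04 0.017 0 0 0 0" --pt "-0.04 0.017 0 0 0 0" --pt "-0.04 0.017 0 0 0 0"

```text
time: 2.55
position: [536.0, -75.2, 231.1]
tool_rot: [-2.222, -2.221, 0.0]
force: [0.6, 0.3, -0.1]
opening: 85.5
finger_force: 0.0
```

```bash
python3 - <<'E'
from h import *
o=get_obs();print(o['time'],o['position'],o['tool_rot'],o['joint_pos'])
c=snap('wrist','w1.png');np.savez('w1.npz',**c)
E
```

```text
2.55 [536.03007086 -75.1779538  231.12729922] [-2.22154618e+00 -2.22062523e+00  7.72611540e-05] [-3.45971762e-01  4.15485558e-01  1.64300997e+00  1.91920986e-04
  1.08357328e+00 -3.45647017e-01]
```

View pics/w1.png

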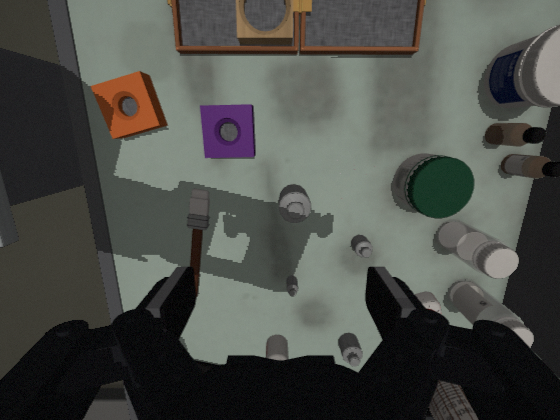

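The wrist view shows the largest weight at (294,203), the third at (361,246), the smallest at (292,287) and the second at (349,348). Next I measure the knob tops by depth in both views.

```bash
cat >> h.py <<'E'
W=dict(largest=(65,50,38,20),second=(45,32,30,16),third=(39,27,23,13),smallest=(38,28,16,10))
def knob(P,xy,n):
    H,b,D,k=W[n]; s=P.reshape(-1,3)
    d=np.hypot(*(s[:,:2]-xy).T); out=[]
    for h,r in((H,k/2),(b,D/2)):
        q=s[(d<30)&(abs(s[:,2]-h)<(H-b)*.4)]
        if len(q)<4: out.append(None);continue
        out.append((len(q),((q[:,:2].max(0)+q[:,:2].min(0))/2).round(1),q.mean(0).round(1),np.ptp(q[:,:2],axis=0).round(0)))
    return out
E
python3 - <<'E'
from h import *
t=dict(np.load('top0.npz'));w=dict(np.load('w1.npz'))
E=dict(largest=(548,-85),second=(633,-304),third=(635,-144),smallest=(550,-206))
px=dict(largest=(330,193.3),second=(431.7,156),third=(356.7,154.7),smallest=(382.7,196.3))
for n in E:
    print(n,'top',knob(cloud(t),E[n],n),'ray',ray(t,*px[n],W[n][0])[:2].round(1));print('  wrist',knob(cloud(w),E[n],n))
# wells & clip in top: wood mask blocks
hsv=cv2.cvtColor(t['pixels'],cv2.COLOR_BGR2HSV)
m=cv2.inRange(hsv,(12,60,120),(28,160,255));m[:,:135]=0;m[:195]=0;m[226:]=0;m[:,250:]=0
m=cv2.morphologyEx(m,cv2.MORPH_CLOSE,np.ones((13,13)))
n,l,st,ce=cv2.connectedComponentsWithStats(m)
i=1+st[1:,4].argmax();print(st[i],ce[i]);r=cv2.minAreaRect(np.argwhere(l==i)[:,::-1].astype(np.float32));print(r)
b=cv2.boxPoints(r);print([ray(t,*p,30)[:2].round(1) for p in b])
for u,v in [(151.3,209.2),(178.8,208.7),(206.3,209.7),(234.2,209.2)]: print(ray(t,u,v,30)[:2].round(1))
for u,v in [(174.7,242.7),(213.8,242.7)]: print('clip',ray(t,u,v,8)[:2].round(1))
E
```

```text
largest top [(66, array([551.7, -88.4]), array([552., -88.,  65.]), array([18., 17.])), (168, array([552.6, -87.7]), array([551.3, -87.1,  50. ]), array([38., 35.]))] ray [552.9 -90.4]
  wrist [(248, array([553.1, -88. ]), array([552.8, -87.7,  64.9]), array([19., 19.])), (568, array([552.6, -88.3]), array([552.3, -85.7,  50.5]), array([36., 37.]))]
second top [(42, array([ 639.2, -311.7]), array([ 639.1, -311.8,   44.7]), array([15., 13.])), (99, array([ 638.6, -312. ]), array([ 637.3, -309.8,   31.8]), array([28., 29.]))] ray [ 639.8 -313.2]
  wrist [(96, array([ 639.1, -311.8]), array([ 638.9, -310.6,   44.4]), array([14., 15.])), (244, array([ 639.5, -311. ]), array([ 637.7, -307.1,   32.1]), array([29., 29.]))]
third top [(26, array([ 643.6, -149.8]), array([ 643.5, -149.8,   39.3]), array([12.,  9.])), (56, array([ 643.6, -150.4]), array([ 641.8, -149.4,   26.8]), array([22., 20.]))] ray [ 643.1 -151.3]
  wrist [(83, array([ 644. , -150.3]), array([ 643.5, -149.8,   38.6]), array([13., 12.])), (165, array([ 643.7, -149.6]), array([ 641.5, -147.1,   27.2]), array([22., 21.]))]
smallest top [(16, array([ 552.1, -208.7]), array([ 551.7, -207.9,   36.9]), array([9., 9.])), (24, array([ 551.1, -208.1]), array([ 550.3, -207. ,   27.7]), array([14., 14.]))] ray [ 551.2 -207.7]
  wrist [(45, array([ 552.3, -208.7]), array([ 552.1, -207.7,   37.7]), array([9., 9.])), (76, array([ 552. , -206.7]), array([ 551.7, -205. ,   27.9]), array([14., 12.]))]
[ 137  195  113   31 2854] [189.42116328 208.27505256]
((193.0, 210.0), (30.0, 112.0), 90.0)
[array([550.2, 337.8]), array([552.5,  86.1]), array([485.6,  84.8]), array([482.9, 334.8])]
[518.6 304.1]
[520.3 242.3]
[518.7 180.7]
[520.4 118.4]
clip [445.  254.9]
clip [446.1 165.9]
```

Both views agree: largest (552.5,-88.2), second (639.2,-311.7), third (643.8,-150), smallest (552.2,-208.5). Now I grasp the largest.

Call:
jog_arm --pt "-0.013 0.0165 0 0 0 0" --pt "0 0 0.042 0 0 0" --pt "0 0 0.042 0 0 0" --pt "0 0 0.042 0 0 0" --pt "0 0 0.045 0 0 0" --pt "0 0 0.03 0 0 0" --pt "0 0 0.01 0 0 0" --pt "0 0 0 0 0 0" --jaw 0.0854

```text
time: 3.4
position: [551.4, -86.0, 19.0]
tool_rot: [-2.219, -2.219, 0.002]
force: [-0.3, 0.1, 0.6]
opening: 85.3
finger_force: 0.0
```

Call:
jog_arm --pt "0 0 0 0 0 0" --pt "0 0 0 0 0 0" --pt "0 0 0 0 0 0" --pt "0 0 0 0 0 0" --pt "0 0 0 0 0 0" --pt "0 0 0 0 0 0" --pt "0 0 0 0 0 0" --pt "0 0 0 0 0 0" --jaw 0.02 --force 60

```text
time: 4.2
position: [553.1, -86.7, 22.2]
tool_rot: [2.22, 2.22, 0.002]
force: [-1.1, 0.1, 6.7]
opening: 36.4
finger_force: 60.3
```

Call:
jog_arm --pt "0 0 -0.01 0 0 0" --pt "0 0 -0.03 0 0 0" --pt "0 0 -0.04 0 0 0" --pt "0.02 -0.003 -0.01 0 0 0" --pt "0.036 -0.006 0 0 0 0" --pt "0.036 -0.006 0 0 0 0" --pt "0.036 -0.006 0 0 0 0" --pt "0.036 -0.006 0 0 0 0" --pt "0.03 -0.006 0 0 0 0" --pt "0.013 0 0 0 0 0" --pt "0 0 0 0 0 0" --pt "0 0 0 0 0 0"

```text
time: 5.4
position: [519.6, 120.2, 110.5]
tool_rot: [2.22, 2.222, -0.0]
force: [-0.2, 0.4, -4.5]
opening: 36.1
finger_force: 61.4
```

```bash
python3 - <<'E'
from h import *
for i in range(3):
    o=get_obs();print(o['time'],o['position'],o['force'],o['opening'])
    c=snap('wrist','w2.png')
np.savez('w2.npz',**c)
c=snap('top','t2.png');np.savez('t2.npz',**c)
o=get_obs();print(o['time'],o['position'])
E
```

```text
5.4 [519.60925731 120.17742012 110.49655048] [-0.22593878  0.43300707 -4.46535722] 36.14266780257714
5.45 [519.72333611 119.70047995 110.42911023] [ 0.93089497 -0.64764631 -4.57773233] 36.159729854686915
5.5 [519.75087993 119.42667876 110.39531466] [ 0.07360079  0.60837132 -3.99064624] 36.2417706103737
5.6 [519.65203838 119.3885578  110.32395323]
```

View pics/w2.png

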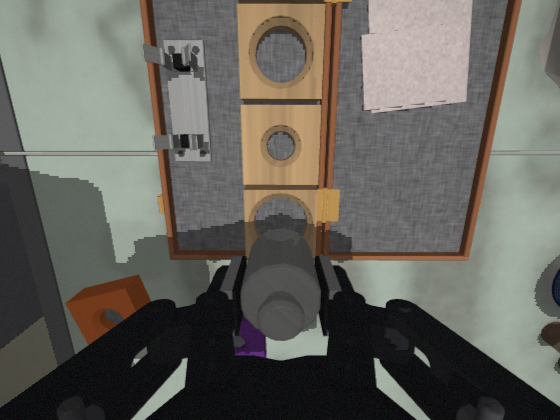

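The weight hangs upright between the fingers. The second well is at (281,53), the smallest at (281,146), the largest at (282,220), and the clip at (187,100). I'll refine the wells from depth.

```bash
python3 - <<'E'
from h import *
for f in('w2','top0','t2'):
    c=dict(np.load(f+'.npz'));P=cloud(c);s=P.reshape(-1,3)
    for n,y,d in(('third',304,29),('second',242,36),('smallest',181,22),('largest',118.6,44)):
        q=s[(abs(s[:,0]-519.5)<(29))&(abs(s[:,1]-y)<29)]
        fl=q[(q[:,2]<22)&(np.hypot(q[:,0]-519.5,q[:,1]-y)<d/2+3)]; tp=q[abs(q[:,2]-30)<3]
        if len(fl)>5 and len(tp)>5: print(f,n,'floor',len(fl),((fl.max(0)+fl.min(0))/2).round(1),np.ptp(fl,axis=0).round(0),'med z',np.median(fl[:,2]).round(1),'top',np.median(tp[:,2]).round(1))
    b=s[(abs(s[:,2]-30)<2)&(s[:,1]>80)&(s[:,1]<345)&(s[:,0]>470)&(s[:,0]<570)]
    print(f,'blocks',np.percentile(b,[1,99],axis=0).round(1).tolist())
w=dict(np.load('w2.npz'))
for q in[(281,53.5),(281,146)]: print(ray(w,*q,30)[:2].round(1))
for q in[(163,40),(204,40),(210,160),(173,161)]: print('clip',ray(w,*q,8)[:2].round(1))
t=dict(np.load('top0.npz'));P=cloud(t);s=P[225:260,165:225].reshape(-1,3);q=s[(s[:,2]>15)&(s[:,2]<50)]
print('clip hi',len(q),q.min(0).round(1),q.max(0).round(1),q[q[:,1]<211].mean(0).round(1),q[q[:,1]>211].mean(0).round(1))
P=cloud(w);s=P[20:180,140:220].reshape(-1,3);q=s[(s[:,2]>15)&(s[:,2]<50)&(s[:,0]>430)]
print('clip hi',len(q),q.min(0).round(1),q.max(0).round(1),q[q[:,1]<211].mean(0).round(1),q[q[:,1]>211].mean(0).round(1))
E
```

```text
w2 second floor 2176 [520.4 243.4  18.1] [36. 35.  8.] med z 16.9 top 30.2
w2 smallest floor 641 [520.2 180.3  18.5] [21. 22.  7.] med z 16.8 top 30.3
w2 largest floor 1479 [520.1 121.3  18.2] [44. 33.  7.] med z 16.8 top 30.1
w2 blocks [[491.7, 101.4, 28.2], [548.9, 270.7, 31.8]]
top0 third floor 119 [521.5 306.7  16.7] [26. 27.  9.] med z 16.4 top 29.9
top0 second floor 188 [521.2 244.5  17. ] [32. 34.  9.] med z 16.3 top 29.7
top0 smallest floor 70 [520.6 182.4  16.1] [21. 19.  9.] med z 16.5 top 29.7
top0 largest floor 295 [520.1 119.7  16.2] [41. 43. 10.] med z 16.4 top 29.7
top0 blocks [[491.4, 91.6, 28.1], [548.6, 332.8, 31.9]]
t2 second floor 87 [512.  245.1  16.1] [14. 32.  9.] med z 16.2 top 29.9
t2 largest floor 57 [517.8 104.7  16.2] [32. 13.  9.] med z 16.3 top 29.8
t2 blocks [[492.1, 90.0, 28.1], [547.9, 265.8, 31.9]]
[520.6 242.2]
[520.6 180.4]
clip [432.7 256.1]
clip [463.3 256.1]
clip [461.5 167.9]
clip [430.6 167.1]
clip hi 226 [420.9 140.7  15. ] [461.8 273.2  47.8] [438.2 180.7  25.7] [436.6 241.1  25.7]
clip hi 1570 [431.6 178.5  15. ] [463.1 245.4  48.1] [444.3 183.8  33.3] [445.  239.2  32.5]
```

Wells: x≈520.5, y = third 305, second 243, smallest 181, largest 119, floor at 16. The clip is at about (447, 211.8). Lowering the largest.

Call:
jog_arm --pt "0 0.001 0.03 0 0 0" --pt "0 0 0.02 0 0 0" --pt "0 0 0.01 0 0 0" --pt "0 0 0.006 0 0 0" --pt "0 0 0.003 0 0 0" --pt "0 0 0.002 0 0 0" --pt "0 0 0 0 0 0"

```text
time: 6.3
position: [520.7, 120.5, 39.7]
tool_rot: [2.221, 2.221, 0.001]
force: [-0.4, 0.2, -5.2]
opening: 36.7
finger_force: 61.2
```

Call:
jog_arm --pt "0 0 0.001 0 0 0" --pt "0 0 0.001 0 0 0" --pt "0 0 0.001 0 0 0" --pt "0 0 0 0 0 0"

```text
time: 6.7
position: [520.8, 120.7, 38.1]
tool_rot: [2.22, 2.221, 0.002]
force: [-2.5, -0.2, 8.0]
opening: 36.4
finger_force: 62.8
```

Call:
jog_arm --pt "0 0 0 0 0 0" --pt "0 0 0 0 0 0" --pt "0 0 0 0 0 0" --pt "0 0 -0.01 0 0 0" --pt "0 0 -0.03 0 0 0" --pt "0 0 -0.045 0 0 0" --pt "-0.02 0.008 -0.02 0 0 0" --pt "-0.036 0.018 0 0 0 0" --pt "-0.036 0.018 0 0 0 0" --pt "-0.036 0.018 0 0 0 0" --pt "-0.036 0.018 0 0 0 0" --pt "-0.036 0.018 0 0 0 0" --jaw 0.07

```text
time: 7.9
position: [618.8, -80.9, 142.0]
tool_rot: [2.221, 2.221, 0.0]
force: [0.1, 0.8, -1.1]
opening: 70.0
finger_force: 0.0
```

Call:
jog_arm --pt "-0.036 0.018 0 0 0 0" --pt "-0.03 0.007 0 0 0 0" --pt "-0.003 0 0 0 0 0" --pt "0 0 0 0 0 0"

```text
time: 8.3
position: [642.9, -149.2, 141.4]
tool_rot: [-2.223, -2.219, -0.0]
force: [-0.6, 1.1, -0.7]
opening: 70.2
finger_force: 0.0
```

```bash
python3 - <<'E'
from h import *
o=get_obs();print(o['time'],o['position'],o['force'],o['opening'])
w=snap('wrist','w3.png');t=snap('top','t3.png')
for c in(w,t):
    print(knob(cloud(c),(643.8,-150),'third'),knob(cloud(c),(552,-208),'smallest'))
P=cloud(t);s=P.reshape(-1,3);q=s[(np.hypot(s[:,0]-520,s[:,1]-119)<25)&(s[:,2]>60)&(s[:,2]<90)]
q=q[q[:,2]>74];print('L placed',len(q),((q.max(0)+q.min(0))/2).round(1),q.mean(0).round(1))
E
```

```text
8.3 [ 642.9103328  -149.17625009  141.42832123] [-0.59468385  1.10204076 -0.69442298] 70.17776637056015
[(160, array([ 644.2, -150.2]), array([ 644.1, -149.9,   38.9]), array([12., 12.])), (306, array([ 644.2, -150.2]), array([ 644.1, -147.6,   27.2]), array([21., 21.]))] [(14, array([ 551.2, -205.6]), array([ 550.9, -205.1,   36.4]), array([7., 3.])), (92, array([ 551.2, -205.5]), array([ 551.9, -204. ,   28.1]), array([13.,  9.]))]
[None, None] [None, None]Traceback (most recent call last):
  File "<stdin>", line 7, in <module>
    return umr_maximum(a, axis, None, out, keepdims, initial, where)
ValueError: zero-size array to reduction operation maximum which has no identity
```

The third weight is confirmed at (644.1,-150.1). Grasping it low on the body.

Call:
jog_arm --pt "0 0.0006 0.045 0 0 0" --pt "0 0 0.045 0 0 0" --pt "0 0 0.026 0 0 0" --pt "0 0 0.01 0 0 0" --pt "0 0 0 0 0 0"

```text
time: 8.9
position: [642.8, -146.7, 14.1]
tool_rot: [-2.217, -2.221, 0.002]
force: [-1.0, -0.2, 1.1]
opening: 70.1
finger_force: 0.0
```

Call:
jog_arm --pt "0 0 0 0 0 0" --pt "0 0 0 0 0 0" --pt "0 0 0 0 0 0" --pt "0 0 0 0 0 0" --pt "0 0 0 0 0 0" --pt "0 0 0 0 0 0" --pt "0 0 0 0 0 0" --pt "0 0 0 0 0 0" --jaw 0.01 --force 40

```text
time: 9.7
position: [644.9, -148.8, 17.2]
tool_rot: [2.22, 2.22, 0.002]
force: [-0.8, 1.6, 6.5]
opening: 20.7
finger_force: 39.0
```

Call:
jog_arm --pt "0 0 -0.01 0 0 0" --pt "0 0 -0.03 0 0 0" --pt "0 0 -0.04 0 0 0" --pt "0 0 -0.035 0 0 0" --pt "0 0 0 0 0 0"

```text
time: 10.2
position: [647.7, -149.9, 136.8]
tool_rot: [2.213, 2.213, 0.007]
force: [1.6, 0.5, 0.2]
opening: 20.5
finger_force: 39.3
```

Call:
jog_arm --pt "0.025 -0.0076 0 0 0 0" --pt "0.04 -0.011 0 0 0 0" --pt "0.04 -0.011 0 0 0 0" --pt "0.04 -0.011 0 0 0 0" --pt "0.04 -0.011 0 0 0 0" --pt "0.04 -0.011 0 0 0 0" --pt "0.04 -0.011 0 0 0 0" --pt "0.04 -0.011 0 0 0 0" --pt "0.04 -0.011 0 0 0 0" --pt "0.04 -0.011 0 0 0 0" --pt "0.04 -0.011 0 0 0 0" --pt "0.03 -0.006 0 0 0 0"

```text
time: 11.4
position: [518.3, 308.6, 129.7]
tool_rot: [-2.219, -2.222, 0.003]
force: [0.3, -0.3, -0.9]
opening: 20.4
finger_force: 39.3
```

Call:
jog_arm --pt "0 0 0.02 0 0 0" --pt "0 0 0.02 0 0 0" --pt "0 0 0.01 0 0 0" --pt "0 0 0 0 0 0" --pt "0 0 0 0 0 0"

```text
time: 11.9
position: [520.5, 306.3, 80.3]
tool_rot: [-2.222, -2.221, 0.0]
force: [0.1, -0.6, -0.1]
opening: 20.7
finger_force: 39.3
```

```bash
python3 - <<'E'
from h import *
o=get_obs();print(o['time'],o['position'],o['force'],o['opening'])
w=snap('wrist','w4.png');t=snap('top');s=cloud(w).reshape(-1,3)
o=o['position']
for z in range(55,130,3):
    q=s[(np.hypot(s[:,0]-o[0],s[:,1]-o[1])<13)&(abs(s[:,2]-z)<1.5)]
    if len(q): print(z,len(q),((q.max(0)+q.min(0))/2).round(1),np.ptp(q,axis=0).round(0)[:2])
for n,y,d in(('third',305,29),('second',243,36)):
    for c in(w,t):
        p=cloud(c).reshape(-1,3);q=p[(p[:,2]<22)&(np.hypot(p[:,0]-520.5,p[:,1]-y)<d/2+3)]
        if len(q):print(n,len(q),((q.max(0)+q.min(0))/2).round(1),np.ptp(q,axis=0).round(0))
E
```

```text
11.9 [520.47000989 306.29533603  80.30290023] [ 0.13106031 -0.63166596 -0.14778418] 20.714137140948335
64 13 [519.7 312.7  64.8] [17.  5.]
67 72 [520.9 311.3  67. ] [22.  9.]
70 70 [520.9 311.7  70. ] [21.  8.]
73 77 [520.9 311.6  73. ] [21.  9.]
76 81 [520.9 312.3  76. ] [21.  8.]
79 80 [520.9 312.4  79. ] [20.  7.]
82 98 [520.9 312.4  82. ] [21.  7.]
85 100 [520.9 312.3  85. ] [21.  8.]
88 185 [520.9 305.9  88. ] [20. 20.]
91 715 [520.9 306.2  91. ] [21. 19.]
94 77 [520.9 304.5  94. ] [21. 13.]
97 35 [520.9 306.3  97. ] [21. 16.]
100 182 [520.9 305.7 100. ] [21. 13.]
103 406 [520.9 306.2 102.9] [21. 17.]
106 45 [520.9 307.2 106. ] [21. 15.]
109 26 [520.9 306.2 109. ] [21. 16.]
112 43 [520.9 308.7 112. ] [21. 12.]
115 42 [520.9 306.6 115. ] [21. 16.]
118 253 [520.9 306.4 117.9] [24. 15.]
121 32 [520.9 306.5 120.9] [24. 12.]
124 47 [520.9 305.7 124. ] [24. 11.]
127 75 [520.8 306.7 126.8] [25. 11.]
third 882 [520.8 304.7  18.5] [29. 23.  7.]
third 90 [521.5 305.5  16. ] [25. 23.  9.]
second 956 [520.9 237.4  18.7] [34. 27.  7.]
second 186 [521.2 244.1  16.7] [32. 35. 10.]
```

View pics/w4.png

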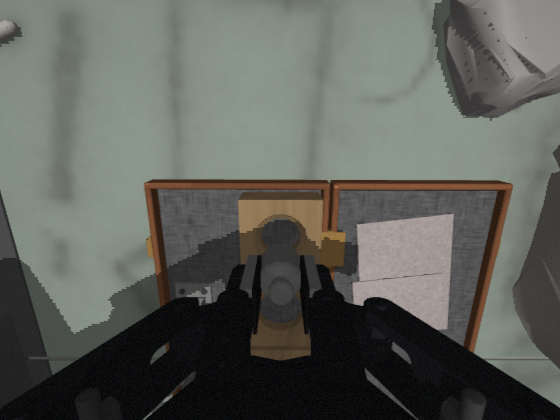

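The third weight is held upright at px (281,285), over its well at (281,235), with its base at z=64. Lowering it.

Call:
jog_arm --pt "-0.0008 0 0.02 0 0 0" --pt "0 0 0.015 0 0 0" --pt "0 0 0.006 0 0 0" --pt "0 0 0.003 0 0 0" --pt "0 0 0.002 0 0 0" --pt "0 0 0.001 0 0 0" --pt "0 0 0.001 0 0 0" --pt "0 0 0 0 0 0"

```text
time: 12.8
position: [520.6, 306.0, 33.3]
tool_rot: [2.221, 2.221, 0.001]
force: [-0.4, -0.8, 2.4]
opening: 20.4
finger_force: 39.7
```

Call:
jog_arm --pt "0 0 0 0 0 0" --pt "0 0 0 0 0 0" --pt "0 0 0 0 0 0" --pt "0 0 0 0 0 0" --pt "0 0 -0.01 0 0 0" --pt "0 0 -0.03 0 0 0" --pt "0 0 -0.045 0 0 0" --pt "-0.02 0.004 -0.023 0 0 0" --pt "-0.04 0.0075 0 0 0 0" --pt "-0.04 0.0075 0 0 0 0" --pt "-0.04 0.0075 0 0 0 0" --pt "-0.04 0.0075 0 0 0 0" --jaw 0.06

```text
time: 14.0
position: [554.6, 124.4, 141.3]
tool_rot: [2.22, 2.221, 0.001]
force: [1.5, -0.9, 0.6]
opening: 59.8
finger_force: 0.0
```

Call:
jog_arm --pt "-0.04 0.0075 0 0 0 0" --pt "-0.04 0.0075 0 0 0 0" --pt "-0.04 0.0075 0 0 0 0" --pt "-0.04 0.0075 0 0 0 0" --pt "-0.04 0.0075 0 0 0 0" --pt "-0.04 0.0075 0 0 0 0" --pt "-0.04 0.0075 0 0 0 0" --pt "-0.04 0.0075 0 0 0 0" --pt "-0.04 0.0075 0 0 0 0" --pt "-0.04 0.0075 0 0 0 0" --pt "-0.0357 0.0097 0 0 0 0" --pt "0 0 0 0 0 0"

```text
time: 15.2
position: [640.1, -316.2, 141.3]
tool_rot: [2.222, 2.212, -0.001]
force: [0.0, -0.2, 0.4]
opening: 60.1
finger_force: 0.0
```

```bash
cat >> h.py <<'E'
def lev(P,xy,lo,hi,r=25,step=3):
    s=P.reshape(-1,3);s=s[np.hypot(s[:,0]-xy[0],s[:,1]-xy[1])<r]
    for z in range(lo,hi,step):
        q=s[abs(s[:,2]-z)<step/2]
        if len(q)>5: print(' ',z,len(q),((q.max(0)+q.min(0))/2)[:2].round(1),np.ptp(q,axis=0).round(0)[:2])
E
python3 - <<'E'
from h import *
o=get_obs();print(o['time'],o['position'],o['force'],o['opening'])
w=snap('wrist','w5.png');t=snap('top','t5.png');np.savez('t5.npz',**t)
for c in(w,t): print(knob(cloud(c),(639.2,-311.7),'second'),knob(cloud(c),(552,-208),'smallest'))
P=cloud(t)
print('L');lev(P,(520.5,119.5),58,90)
print('3');lev(P,(520.5,305.3),34,62,20)
E
```

```text
15.2 [ 640.08107112 -316.22938735  141.30895922] [ 0.02439721 -0.21764436  0.37806583] 60.062581201855664
[(260, array([ 639.6, -312.4]), array([ 639.5, -312. ,   44.9]), array([16., 15.])), (569, array([ 639.6, -312.4]), array([ 639.6, -309.9,   32.4]), array([29., 29.]))] [(139, array([ 552.5, -209.1]), array([ 552.7, -209.2,   38. ]), array([9., 9.])), (207, array([ 551.9, -209.2]), array([ 554.9, -210.1,   28.1]), array([16., 15.]))]
[(33, array([ 640.5, -311.5]), array([ 640.4, -312.8,   44.5]), array([14., 14.])), (29, array([ 641.9, -315. ]), array([ 645.5, -315. ,   32. ]), array([21., 25.]))] [None, None]
L
  61 6 [518.7 112.2] [32. 21.]
  64 68 [520.5 118.7] [37. 35.]
  67 85 [520.3 120.3] [36. 35.]
  70 14 [522.  122.1] [28. 26.]
  79 32 [519.9 118.7] [17. 17.]
  82 32 [520.7 118.2] [15. 17.]
3
  34 9 [524.1 308.5] [29. 32.]
  40 16 [521.3 302.8] [20. 19.]
  43 30 [520.  303.2] [22. 22.]
  46 11 [519.6 304.3] [18. 18.]
  52 10 [518.9 305.2] [ 9. 12.]
  55 13 [519.7 303.5] [11.  9.]
```

Both placed weights read at the right height (tops near 81 and 55). The second weight is at (639.6,-312.3). Grasping it.

Call:
jog_arm --pt "-0.0004 0.0004 0.045 0 0 0" --pt "0 0 0.045 0 0 0" --pt "0 0 0.024 0 0 0" --pt "0 0 0.01 0 0 0" --pt "0 0 0 0 0 0"

```text
time: 15.8
position: [638.5, -308.4, 15.1]
tool_rot: [-2.217, -2.22, 0.001]
force: [-0.1, -0.2, 0.9]
opening: 60.0
finger_force: 0.0
```

Call:
jog_arm --pt "0 0 0 0 0 0" --pt "0 0 0 0 0 0" --pt "0 0 0 0 0 0" --pt "0 0 0 0 0 0" --pt "0 0 0 0 0 0" --pt "0 0 0 0 0 0" --pt "0 0 0 0 0 0" --jaw 0.018 --force 50

```text
time: 16.5
position: [640.7, -311.1, 19.0]
tool_rot: [2.219, 2.219, 0.002]
force: [-1.0, 0.2, 6.1]
opening: 27.8
finger_force: 49.8
```

Call:
jog_arm --pt "0 0 -0.01 0 0 0" --pt "0 0 -0.03 0 0 0" --pt "0 0 -0.04 0 0 0" --pt "0 0 -0.035 0 0 0" --pt "0 0 0 0 0 0" --pt "0.022 -0.0047 0 0 0 0" --pt "0.038 -0.0083 0 0 0 0" --pt "0.038 -0.0083 0 0 0 0" --pt "0.038 -0.0083 0 0 0 0" --pt "0.038 -0.0083 0 0 0 0" --pt "0.038 -0.0083 0 0 0 0" --pt "0.038 -0.0083 0 0 0 0"

```text
time: 17.7
position: [583.5, -58.7, 130.4]
tool_rot: [-2.221, -2.22, 0.001]
force: [-0.3, 0.8, -1.5]
opening: 27.8
finger_force: 49.7
```

Call:
jog_arm --pt "0.038 -0.0081 0 0 0 0" --pt "0.038 -0.0081 0 0 0 0" --pt "0.038 -0.0081 0 0 0 0" --pt "0.038 -0.0081 0 0 0 0" --pt "0.038 -0.0081 0 0 0 0" --pt "0.038 -0.0081 0 0 0 0" --pt "0.038 -0.0081 0 0 0 0" --pt "0.038 -0.0081 0 0 0 0" --pt "0 0 0.02 0 0 0" --pt "0 0 0.02 0 0 0" --pt "0 0 0.01 0 0 0" --pt "0 0 0 0 0 0"

```text
time: 18.9
position: [518.4, 243.1, 79.3]
tool_rot: [-2.22, -2.219, 0.007]
force: [0.1, 0.4, -1.1]
opening: 27.4
finger_force: 49.6
```

```bash
python3 - <<'E'
from h import *
camera('wrist')
o=get_obs();print(o['time'],o['position'],o['force'],o['opening'])
w=snap('wrist','w6.png');P=cloud(w)
lev(P,o['position'],60,115,15)
print('3');lev(P,(520.5,305.3),34,62,18)
s=P.reshape(-1,3);q=s[(s[:,2]<22)&(np.hypot(s[:,0]-520.5,s[:,1]-243)<21)];print(q.min(0),q.max(0))
E
```

```text
18.95 [519.38249394 243.22108704  80.35825112] [-1.0678982   0.11545394 -1.46495934] 27.475676390306216
  63 38 [519.2 251.3] [27. 10.]
  66 84 [519.8 250.3] [29. 12.]
  69 87 [519.8 250.6] [28. 11.]
  72 95 [519.8 250.3] [29. 12.]
  75 107 [519.8 250.6] [28. 12.]
  78 92 [519.8 250.9] [28. 11.]
  81 116 [519.7 251.3] [28. 10.]
  84 109 [519.7 251.6] [27. 10.]
  87 127 [519.8 251.1] [28. 11.]
  90 132 [519.6 250.8] [27. 11.]
  93 1036 [519.8 243.3] [28. 26.]
  96 504 [519.8 245.1] [28. 21.]
  99 39 [519.8 242.9] [28. 12.]
  102 75 [519.8 243.2] [28. 12.]
  105 470 [519.8 241.9] [28. 15.]
  108 419 [519.8 242.3] [28. 15.]
  111 40 [519.9 243. ] [28. 13.]
  114 41 [519.9 243.2] [28. 14.]
3
  40 27 [520.6 304.2] [22. 22.]
  43 599 [520.6 304. ] [22. 21.]
  46 75 [520.6 303.7] [18. 18.]
  52 24 [520.9 304.3] [12. 12.]
  55 356 [520.8 304.1] [12. 12.]
  58 9 [521.7 303.5] [6. 8.]
[502.61353859 231.77017855  14.94501193] [538.52444203 257.80044231  21.90281356]
```

Call:
jog_arm --pt "0 0.0006 0.02 0 0 0" --pt "0 0 0.015 0 0 0" --pt "0 0 0.006 0 0 0" --pt "0 0 0.003 0 0 0" --pt "0 0 0.001 0 0 0" --pt "0 0 0.001 0 0 0" --pt "0 0 0.001 0 0 0" --pt "0 0 0 0 0 0"

```text
time: 19.8
position: [521.2, 243.8, 35.0]
tool_rot: [2.221, 2.221, 0.002]
force: [0.3, 0.3, 2.0]
opening: 27.3
finger_force: 49.9
```

Call:
jog_arm --pt "0 0 0 0 0 0" --pt "0 0 0 0 0 0" --pt "0 0 0 0 0 0" --pt "0 0 0 0 0 0" --pt "0 0 -0.01 0 0 0" --pt "0 0 -0.03 0 0 0" --pt "0 0 -0.045 0 0 0" --pt "-0.02 0.001 -0.021 0 0 0" --pt "-0.04 0.0028 0 0 0 0" --pt "-0.04 0.0028 0 0 0 0" --pt "-0.04 0.0028 0 0 0 0" --pt "-0.04 0.0028 0 0 0 0" --jaw 0.06

```text
time: 21.0
position: [533.0, 62.3, 141.3]
tool_rot: [2.22, 2.221, 0.001]
force: [0.6, -1.0, -0.9]
opening: 60.3
finger_force: 0.0
```

Call:
jog_arm --pt "-0.04 0.0028 0 0 0 0" --pt "-0.04 0.0028 0 0 0 0" --pt "-0.04 0.0028 0 0 0 0" --pt "-0.04 0.0028 0 0 0 0" --pt "-0.04 0.0028 0 0 0 0" --pt "-0.04 0.0028 0 0 0 0" --pt "-0.0306 0.0024 0 0 0 0" --pt "0 0 0 0 0 0" --pt "0 0 0 0 0 0"

```text
time: 21.9
position: [551.8, -207.4, 140.7]
tool_rot: [-2.223, -2.219, -0.0]
force: [0.1, 0.6, -0.1]
opening: 59.5
finger_force: 0.0
```

```bash
python3 - <<'E'
from h import *
o=get_obs();print(o['time'],o['position'],o['force'],o['opening'])
w=snap('wrist','w7.png');t=snap('top','t7.png')
print(knob(cloud(w),(552,-208),'smallest'))
P=cloud(t)
for n,y in(('L',119),('2',243),('3',304.5)):
    print(n);lev(P,(520.5,y),40,86,20)
E
```

```text
21.9 [ 551.77790438 -207.43404306  140.67989439] [ 0.14016939  0.55393155 -0.14886995] 59.534338643538376
[(94, array([ 551.8, -208.2]), array([ 551.9, -208. ,   37.9]), array([9., 9.])), (133, array([ 551.7, -208.3]), array([ 552.1, -205.9,   28. ]), array([15., 15.]))]
L
2
  46 15 [525.6 247.1] [20. 18.]
  49 12 [524.2 244.9] [18. 19.]
  58 8 [522.  244.2] [11. 11.]
  61 10 [523.  244.5] [9. 9.]
3
  40 20 [520.2 303.9] [22. 22.]
  43 27 [520. 304.] [18. 20.]
  46 12 [519.7 304.1] [18. 13.]
  52 10 [519.9 304.3] [11.  9.]
  55 14 [520.8 304.5] [ 9. 12.]
```

Call:
jog_arm --pt "0.0004 -0.0004 0.045 0 0 0" --pt "0 0 0.045 0 0 0" --pt "0 0 0.025 0 0 0" --pt "0 0 0.01 0 0 0" --pt "0 0 0 0 0 0"

```text
time: 22.5
position: [551.0, -204.9, 14.3]
tool_rot: [-2.218, -2.221, 0.001]
force: [-0.3, 0.2, -0.4]
opening: 59.9
finger_force: 0.0
```

Call:
jog_arm --pt "0 0 0 0 0 0" --pt "0 0 0 0 0 0" --pt "0 0 0 0 0 0" --pt "0 0 0 0 0 0" --pt "0 0 0 0 0 0" --pt "0 0 0 0 0 0" --pt "0 0 0 0 0 0" --pt "0 0 0 0 0 0" --jaw 0.005 --force 40

```text
time: 23.3
position: [552.6, -207.1, 16.9]
tool_rot: [2.22, 2.219, 0.001]
force: [-0.2, 0.9, 6.2]
opening: 14.0
finger_force: 39.1
```

Call:
jog_arm --pt "0 0 -0.01 0 0 0" --pt "0 0 -0.03 0 0 0" --pt "0 0 -0.04 0 0 0" --pt "0 0 -0.035 0 0 0" --pt "0 0 0 0 0 0" --pt "0.024 -0.0019 0 0 0 0" --pt "0.037 -0.003 0 0 0 0" --pt "0.037 -0.003 0 0 0 0" --pt "0.037 -0.003 0 0 0 0" --pt "0.037 -0.003 0 0 0 0" --pt "0.037 -0.003 0 0 0 0" --pt "0.037 -0.003 0 0 0 0"

```text
time: 24.5
position: [530.9, 40.9, 129.9]
tool_rot: [-2.221, -2.22, 0.001]
force: [0.4, -0.9, -0.4]
opening: 13.5
finger_force: 39.2
```

Call:
jog_arm --pt "0.037 -0.003 0 0 0 0" --pt "0.037 -0.003 0 0 0 0" --pt "0.037 -0.003 0 0 0 0" --pt "0.0216 -0.0024 0 0 0 0" --pt "0.01 0 0 0 0 0" --pt "0 0 0.02 0 0 0" --pt "0 0 0.02 0 0 0" --pt "0 0 0.01 0 0 0" --pt "0 0 0 0 0 0" --pt "0 0 0 0 0 0"

```text
time: 25.5
position: [520.7, 181.6, 80.4]
tool_rot: [-2.222, -2.221, 0.0]
force: [1.3, -0.7, -0.5]
opening: 13.5
finger_force: 39.2
```

```bash
python3 - <<'E'
from h import *
o=get_obs();print(o['time'],o['position'],o['force'],o['opening'])
w=snap('wrist','w8.png');P=cloud(w)
lev(P,o['position'],60,115,10)
print('2');lev(P,(520.5,242.5),40,66,22)
s=P.reshape(-1,3);q=s[(s[:,2]<22)&(np.hypot(s[:,0]-520.5,s[:,1]-180.5)<14)];print(q.min(0),q.max(0))
E
```

```text
25.5 [520.65447848 181.56477038  80.37893754] [ 1.3356682  -0.6944078  -0.45064389] 13.531302902499194
  66 40 [520.8 184.7] [14.  6.]
  69 45 [520.8 185. ] [14.  6.]
  72 60 [521.  184.8] [14.  6.]
  75 56 [521.  185.1] [14.  6.]
  78 54 [521.1 185.5] [14.  5.]
  81 61 [521.1 185.6] [14.  5.]
  84 64 [521.1 185.7] [13.  4.]
  87 68 [521.1 185.7] [13.  4.]
  90 196 [521.1 181.5] [14. 15.]
  93 275 [521.1 180.7] [14. 13.]
  96 10 [523.1 179.5] [10.  8.]
  99 84 [521.1 182.9] [14. 12.]
  102 286 [521.1 182. ] [14. 14.]
  105 15 [521.1 176.3] [14.  4.]
  111 49 [521.1 182. ] [14. 14.]
  114 19 [521.1 177.3] [14.  7.]
2
  46 185 [521.4 241.9] [29. 29.]
  49 1112 [521.4 242. ] [29. 29.]
  52 9 [520.8 244.4] [20. 16.]
  58 43 [521.6 241.9] [15. 15.]
  61 589 [521.6 242.1] [15. 15.]
  64 18 [521.9 242.3] [11. 11.]
[509.35976401 169.28990647  15.30722072] [531.23527278 188.62838558  21.95012086]
```

View pics/w8.png

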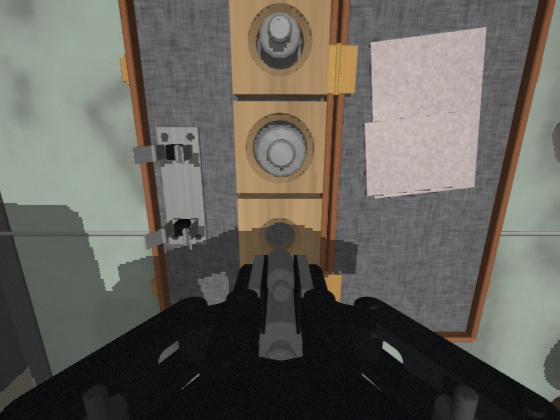

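The third (280,35) and second (281,148) sit in their wells. The smallest hangs upright at (281,290) above its well at (280,233). Lowering it.

Call:
jog_arm --pt "-0.0003 -0.0004 0.02 0 0 0" --pt "0 0 0.015 0 0 0" --pt "0 0 0.006 0 0 0" --pt "0 0 0.003 0 0 0" --pt "0 0 0.001 0 0 0" --pt "0 0 0.001 0 0 0" --pt "0 0 0.001 0 0 0" --pt "0 0 0.001 0 0 0" --pt "0 0 0 0 0 0"

```text
time: 26.45
position: [520.3, 181.8, 32.9]
tool_rot: [2.221, 2.221, 0.001]
force: [-0.6, 0.2, 4.0]
opening: 13.7
finger_force: 39.5
```

Call:
jog_arm --pt "0 0 0 0 0 0" --pt "0 0 0 0 0 0" --pt "0 0 0 0 0 0" --pt "0 0 0 0 0 0" --pt "0 0 -0.01 0 0 0" --pt "0 0 -0.03 0 0 0" --pt "0 0 -0.045 0 0 0" --pt "-0.02 -0.003 -0.023 0 0 0" --pt "-0.04 -0.01 0 0 0 0" --pt "-0.04 -0.01 0 0 0 0" --pt "-0.04 -0.01 0 0 0 0" --pt "-0.04 -0.01 0 0 0 0" --jaw 0.06

```text
time: 27.65
position: [476.6, 0.5, 141.2]
tool_rot: [2.22, 2.221, 0.001]
force: [0.9, -0.1, -0.2]
opening: 60.2
finger_force: 0.0
```

Call:
jog_arm --pt "-0.04 -0.013 0 0 0 0" --pt "-0.04 -0.013 0 0 0 0" --pt "-0.04 -0.013 0 0 0 0" --pt "-0.04 -0.013 0 0 0 0" --pt "-0.02 -0.008 0 0 0 0" --pt "0 0 0 0 0 0" --pt "0 0 0 0 0 0"

```text
time: 28.35
position: [416.8, -178.2, 140.7]
tool_rot: [-2.223, -2.22, -0.001]
force: [0.4, -0.2, 0.7]
opening: 60.0
finger_force: 0.0
```

```bash
python3 - <<'E'
from h import *
o=get_obs();print(o['time'],o['position'],o['force'],o['opening'])
w=snap('wrist','w9.png');np.savez('w9.npz',**w)
for nm,c in(('top',dict(np.load('top0.npz'))),('w',w)):
    hsv=cv2.cvtColor(c['pixels'],cv2.COLOR_BGR2HSV)
    m=cv2.inRange(hsv,(0,70,30),(18,255,170));P=cloud(c)
    m[(abs(P[:,:,0]-418)>40)|(P[:,:,1]>-90)|(P[:,:,1]<-270)]=0
    n,l,st,ce=cv2.connectedComponentsWithStats(m);i=1+st[1:,4].argmax()
    pts=np.argwhere(l==i)
    g=np.array([ray(c,u,v,9)[:2] for v,u in pts]);mu=g.mean(0);d=np.linalg.svd(g-mu,full_matrices=False)[2][0];d*=np.sign(d[1])
    t=(g-mu)@d;print(nm,len(g),mu.round(1),d.round(3),t.min().round(1),t.max().round(1),'mid of brown',(mu+d*(t.min()+t.max())/2).round(1))
    s=P.reshape(-1,3);s=s[(s[:,2]>7)&(s[:,2]<20)&(abs(s[:,0]-418)<40)&(s[:,1]<-70)&(s[:,1]>-270)]
    tt=(s[:,:2]-mu)@d;k=abs((s[:,:2]-mu)@[d[1],-d[0]])<15;print('all extent',np.percentile(tt[k],[0.5,99.5]).round(1))
# placed check
t=snap('top','t9.png');P=cloud(t)
for n,y in(('L',119),('2',243),('S',181),('3',304.5)):
    print(n);lev(P,(520.5,y),40,86,20)
E
```

```text
28.35 [ 416.80140086 -178.19137282  140.71362577] [ 0.43113514 -0.15568034  0.67450922] 59.99826778114856
top 259 [ 417.  -180.1] [0.153 0.988] -53.9 52.3 mid of brown [ 416.9 -180.9]
all extent [-52.4 105.1]
w 1396 [ 417.8 -178.1] [0.149 0.989] -57.6 50.9 mid of brown [ 417.3 -181.4]
all extent [-54.4 102.7]
L
  61 9 [514.4 113.4] [24. 23.]
  64 58 [520.5 119.7] [37. 37.]
  67 89 [521.3 118.3] [35. 35.]
  70 18 [523.3 118.9] [26. 32.]
  79 30 [520.  118.6] [17. 17.]
  82 36 [519.7 119.4] [13. 15.]
2
  43 10 [520.4 239.8] [26. 25.]
  46 42 [521.3 241.1] [29. 29.]
  49 45 [522.  241.6] [26. 27.]
  52 8 [518.5 238.1] [20. 21.]
  58 14 [520. 241.] [11. 13.]
  61 21 [520.8 241.7] [13. 15.]
  64 8 [520.5 240.8] [13. 11.]
S
  43 17 [518.8 181. ] [13. 14.]
  52 9 [519.  180.1] [7. 7.]
  55 6 [518.7 179.9] [2. 7.]
3
  40 15 [519.1 303.8] [20. 23.]
  43 33 [520.9 303.9] [20. 20.]
  46 9 [520.8 303.2] [20. 15.]
  52 13 [520.  304.2] [11. 13.]
  55 13 [519.8 305.1] [11.  9.]
```

View pics/w9.png

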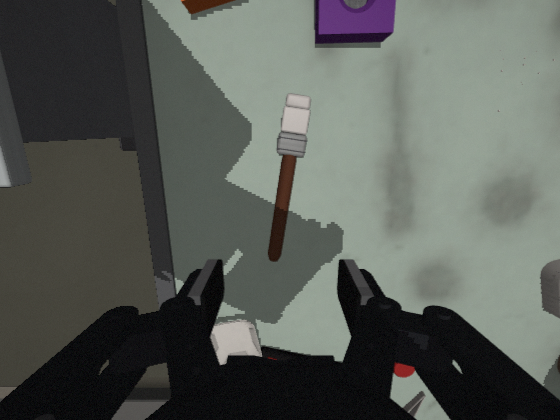

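The brush handle runs from px (290,155) to (274,258), with its middle at about (417.1,-180.1) and tilted 0.15 rad, bristles towards +y. All four weights read well. Turning to match and gripping the handle.

Call:
jog_arm --pt "0 0 0.04 0 0 0.14" --pt "0 0 0.045 0 0 0.01" --pt "0 0 0.035 0 0 0" --pt "0 0 0.012 0 0 0" --pt "0 0 0.005 0 0 0" --pt "0 0 0 0 0 0" --jaw 0.05

```text
time: 29.05
position: [417.4, -177.8, 3.6]
tool_rot: [2.38, 2.05, 0.0]
force: [0.3, -0.3, -0.2]
opening: 50.2
finger_force: 0.0
```

Call:
jog_arm --pt "0 0 0 0 0 0" --pt "0 0 0 0 0 0" --pt "0 0 0 0 0 0" --pt "0 0 0 0 0 0" --pt "0 0 0 0 0 0" --pt "0 0 0 0 0 0" --pt "0 0 0 0 0 0" --pt "0 0 0 0 0 0" --jaw 0.003 --force 80

```text
time: 29.85
position: [417.7, -178.7, 4.8]
tool_rot: [2.38, 2.047, 0.001]
force: [0.5, 0.9, 7.8]
opening: 10.3
finger_force: 78.4
```

Call:
jog_arm --pt "0 0 -0.01 0 0 0" --pt "0 0 -0.03 0 0 0" --pt "0 0 -0.04 0 0 0" --pt "0 0 -0.04 0 0 -0.07" --pt "0 0 0 0 0 -0.07" --pt "0 0 0 0 0 0" --pt "0 0 0 0 0 0"

```text
time: 30.55
position: [416.6, -178.0, 123.6]
tool_rot: [-2.234, -2.208, 0.0]
force: [-0.4, 0.0, -1.5]
opening: 10.5
finger_force: 78.4
```

```bash
python3 - <<'E'
from h import *
o=get_obs();print(o['time'],o['position'],o['tool_rot'],o['force'],o['opening'])
w=snap('wrist','w10.png')
E
```

```text
30.55 [ 416.55604011 -177.98126782  123.6397007 ] [-2.23413373e+00 -2.20847765e+00  9.93743087e-05] [-0.35464146  0.0411051  -1.50022485] 10.466568235165314
```

View pics/w10.png

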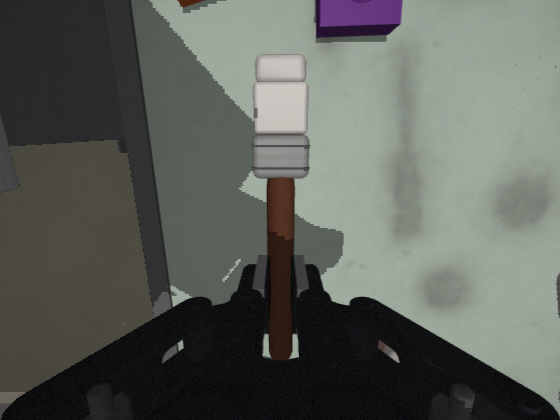

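The brush is held at the middle of its handle and lies straight along the tool's x axis, px (281,60)–(281,355). Moving over the clip.

Call:
jog_arm --pt "0.025 0.0017 0 0 0 0" --pt "0.037 0.0025 0 0 0 0" --pt "0.037 0.0025 0 0 0 0" --pt "0.037 0.0025 0 0 0 0" --pt "0.037 0.0025 0 0 0 0" --pt "0.037 0.0025 0 0 0 0" --pt "0.037 0.0025 0 0 0 0" --pt "0.037 0.0025 0 0 0 0" --pt "0.037 0.0025 0 0 0 0" --pt "0.037 0.0025 0 0 0 0" --pt "0.0333 0.0015 0 0 0 0" --pt "0 0 0 0 0 0"

```text
time: 31.8
position: [446.3, 216.0, 122.3]
tool_rot: [-2.228, -2.214, 0.0]
force: [0.1, -1.0, -1.0]
opening: 10.3
finger_force: 78.4
```

Call:
jog_arm --pt "0 0 0.02 0 0 0" --pt "0 0 0.02 0 0 0" --pt "0 0 0 0 0 0" --pt "0 0 0 0 0 0"

```text
time: 32.2
position: [445.9, 212.0, 82.6]
tool_rot: [-2.233, -2.208, 0.004]
force: [0.6, -0.6, -0.2]
opening: 9.9
finger_force: 78.5
```

```bash
python3 - <<'E'
from h import *
o=get_obs();print(o['time'],o['position'],o['tool_rot'],o['force'],o['opening'])
w=snap('wrist','w11.png');np.savez('w11.npz',**w);P=cloud(w);s=P.reshape(-1,3)
q=s[(s[:,2]>70)&(s[:,2]<100)&(s[:,1]>230)&(s[:,1]<330)&(abs(s[:,0]-447)<25)]
for y in range(235,330,10):
    k=q[abs(q[:,1]-y)<5]
    if len(k)>5: print(y,len(k),k.min(0).round(1),k.max(0).round(1))
q=s[(s[:,2]>12)&(s[:,2]<50)&(s[:,1]>160)&(s[:,1]<265)&(abs(s[:,0]-447)<18)]
print(len(q));
if len(q): print(q.min(0),q.max(0))
E
```

```text
32.2 [445.88368293 211.98719451  82.62309382] [-2.23270685 -2.2080605   0.00397102] [ 0.61278018 -0.57195274 -0.21169351] 9.949514625542887
235 528 [439.5 230.   83.6] [453.5 240.   93.5]
245 546 [439.8 240.   84. ] [453.5 250.   93.4]
255 577 [440.  250.   84.6] [453.4 260.   93.8]
265 955 [433.8 260.   84.9] [460.  270.   93.9]
275 1275 [433.8 270.   87.8] [460.1 280.   94.2]
285 1259 [433.9 280.   87. ] [459.5 290.   93.3]
295 1308 [435.2 290.   87.9] [458.9 300.   92.7]
305 1294 [435.2 300.   85.8] [459.2 310.   93. ]
315 712 [436.6 310.   84.1] [457.9 316.4  91.1]
326
[432.14353984 234.88685158  12.92452591] [462.81586165 245.24605889  47.37356308]
```

View pics/w11.png

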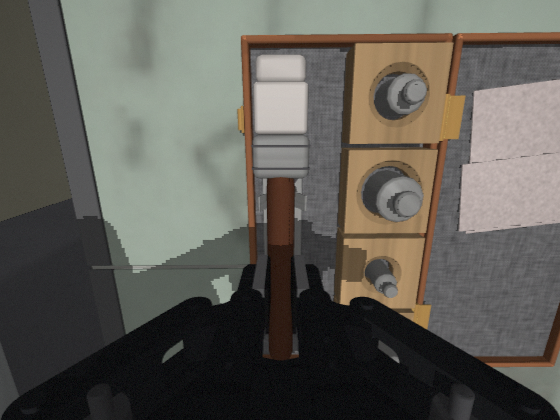

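The brush is lined up over the clip: handle axis x=446.6, tip y=316.5. The far clip is at x≈447.5. Pressing down in steps.

Call:
jog_arm --pt "0 0.0005 0.015 0 0 0" --pt "0 0 0.015 0 0 0" --pt "0 0 0.005 0 0 0" --pt "0 0 0.003 0 0 0" --pt "0 0 0 0 0 0" --force 110

```text
time: 32.75
position: [447.4, 212.7, 45.6]
tool_rot: [2.233, 2.21, 0.001]
force: [-1.1, 0.8, -0.6]
opening: 9.1
finger_force: 108.5
```

Call:
jog_arm --pt "0 0 0.003 0 0 0" --pt "0 0 0.003 0 0 0" --pt "0 0 0.003 0 0 0" --pt "0 0 0.003 0 0 0" --pt "0 0 0 0 0 0"

```text
time: 33.25
position: [447.2, 212.9, 33.4]
tool_rot: [2.232, 2.21, 0.001]
force: [0.2, 0.3, 0.8]
opening: 9.1
finger_force: 109.1
```

Call:
jog_arm --pt "0 0 0.002 0 0 0" --pt "0 0 0.002 0 0 0" --pt "0 0 0.002 0 0 0" --pt "0 0 0 0 0 0"

```text
time: 33.65
position: [447.1, 212.8, 27.0]
tool_rot: [-2.232, -2.21, 0.0]
force: [-0.2, 0.4, -0.2]
opening: 9.0
finger_force: 109.0
```

Call:
jog_arm --pt "0 0 0.001 0 0 0" --pt "0 0 0.001 0 0 0" --pt "0 0 0.001 0 0 0" --pt "0 0 0 0 0 0"

```text
time: 34.05
position: [447.1, 212.8, 25.8]
tool_rot: [2.232, 2.21, 0.001]
force: [-2.9, -0.1, 14.9]
opening: 8.9
finger_force: 110.7
```

Call:
jog_arm --pt "0 0 0.001 0 0 0" --pt "0 0 0.001 0 0 0" --pt "0 0 0 0 0 0"

```text
time: 34.35
position: [447.1, 212.8, 25.5]
tool_rot: [2.232, 2.21, 0.002]
force: [-4.3, -1.5, 31.1]
opening: 9.0
finger_force: 112.6
```

```bash
python3 - <<'E'
from h import *
o=get_obs();print(o['time'],o['position'],o['tool_rot'],o['force'],o['opening'])
w=snap('wrist','w12.png');P=cloud(w);s=P.reshape(-1,3)
q=s[(s[:,2]>25)&(s[:,2]<60)&(s[:,1]>218)&(s[:,1]<330)&(abs(s[:,0]-447)<10)]
for y in range(225,330,10):
    k=q[abs(q[:,1]-y)<5]
    if len(k)>5: print(y,len(k),k.min(0).round(1),k.max(0).round(1),np.percentile(k[:,2],90).round(1))
E
```

```text
34.35 [447.14434478 212.79415055  25.53000774] [2.23153724e+00 2.20984187e+00 2.11397846e-03] [-4.34839498 -1.53524449 31.11240017] 9.003505750194575
225 1155 [437.  220.   27.3] [457. 230.  60.] 56.7
235 648 [437.  230.   27.9] [456.7 240.   39.7] 35.8
245 748 [437.1 240.   25. ] [457.  250.   39.4] 35.9
255 571 [441.2 250.   28. ] [454.6 260.   36.2] 35.1
265 781 [437.  260.1  27.5] [457.  270.   36.5] 35.5
275 984 [437.  270.   32.9] [456.9 280.   36.9] 35.9
285 1070 [437.1 280.   30.2] [456.9 290.   36.7] 35.0
295 1097 [437.  290.2  31.3] [456.9 300.   35.6] 34.3
305 1133 [437.  300.   29.2] [456.8 310.   35.5] 34.0
315 751 [437.2 310.   27.3] [456.7 317.1  34.3] 32.7
```

The handle top is at z≈35.5, so its axis is at the 28 mm seat, and it has stopped hard. Releasing and backing off.

Call:
jog_arm --pt "0 0 -0.002 0 0 0" --pt "0 0 -0.001 0 0 0" --pt "0 0 0 0 0 0" --pt "0 0 0 0 0 0" --pt "0 0 0 0 0 0" --pt "0 0 -0.005 0 0 0" --pt "0 0 -0.02 0 0 0" --pt "0 0 -0.04 0 0 0" --pt "0 0 -0.04 0 0 0" --pt "-0.04 0 -0.02 0 0 0" --pt "-0.04 0 0 0 0 0" --pt "-0.04 0 0 0 0 0" --jaw 0.04 --force 40

```text
time: 35.6
position: [446.3, 91.9, 151.6]
tool_rot: [2.229, 2.211, 0.003]
force: [-0.1, 0.4, -0.3]
opening: 40.0
finger_force: 0.0
```

Call:
jog_arm --pt "-0.04 0 0 0 0 0" --pt "-0.04 0 0 0 0 0" --pt "-0.03 0 0 0 0 0" --pt "0 0 0 0 0 0" --pt "0 0 0 0 0 0"

```text
time: 36.1
position: [444.6, -17.6, 150.4]
tool_rot: [-2.235, -2.207, -0.0]
force: [0.6, 0.1, -0.2]
opening: 40.0
finger_force: 0.0
```

```bash
python3 - <<'E'
from h import *
o=get_obs();print(o['time'],o['position'],o['force'],o['opening'])
c=snap('scene');t=snap('top');w=snap('wrist','w13.png')
im=np.hstack([cv2.resize(c['pixels'][120:230,120:300],(540,330),interpolation=cv2.INTER_CUBIC)[:,:400],cv2.resize(t['pixels'][180:260,130:260],(400,330),interpolation=cv2.INTER_CUBIC)])
cv2.imwrite('pics/end.png',im)
for nm,k in(('top',t),('w',w)):
    P=cloud(k);s=P.reshape(-1,3);q=s[(s[:,2]>25)&(s[:,2]<60)&(s[:,1]>100)&(s[:,1]<330)&(abs(s[:,0]-447)<18)]
    print(nm)
    for y in range(150,330,12):
        a=q[abs(q[:,1]-y)<6]
        if len(a)>5: print(' ',y,len(a),a.min(0)[[0,2]].round(1),a.max(0)[[0,2]].round(1),np.percentile(a[:,2],80).round(1))
    print(q[:,1].min(),q[:,1].max())
P=cloud(w)
for n,y,h in(('L',119,81),('2',243,61),('S',181,54),('3',304.5,55)):
    s=P.reshape(-1,3);q=s[(np.hypot(s[:,0]-520.5,s[:,1]-y)<15)&(abs(s[:,2]-h)<5)]
    if len(q): print(n,len(q),((q.min(0)+q.max(0))/2)[:2].round(1),np.median(q[:,2]).round(1))
E
```

```text
36.1 [444.56142539 -17.59175319 150.37069195] [ 0.58419368  0.07950058 -0.17083861] 40.005354587768025
top
  162 33 [440.5  29.1] [451.7  38.2] 34.5
  174 40 [435.8  26.6] [459.8  40.1] 35.5
  186 70 [433.5  27.9] [461.8  48.4] 40.1
  198 34 [440.1  26.9] [453.4  38.3] 35.4
  210 31 [442.1  30.3] [453.2  37.3] 35.5
  222 34 [441.9  29.1] [453.1  37.4] 35.5
  234 52 [432.8  28.9] [461.2  47.7] 39.3
  246 55 [432.7  29.8] [461.1  48. ] 37.0
  258 31 [441.5  28.4] [459.2  37.7] 35.4
  270 70 [434.8  25.1] [459.1  38.2] 36.0
  282 60 [434.7  29.4] [461.  38.] 35.6
  294 57 [436.6  30.1] [458.9  37.1] 34.9
  306 51 [436.6  28.1] [458.8  35.7] 34.0
  318 19 [438.6  27.2] [458.7  34.2] 32.6
156.57480059040205 316.15060653790795
wTraceback (most recent call last):
  File "<stdin>", line 12, in <module>
    return umr_minimum(a, axis, None, out, keepdims, initial, where)
ValueError: zero-size array to reduction operation minimum which has no identity
```

View pics/end.png

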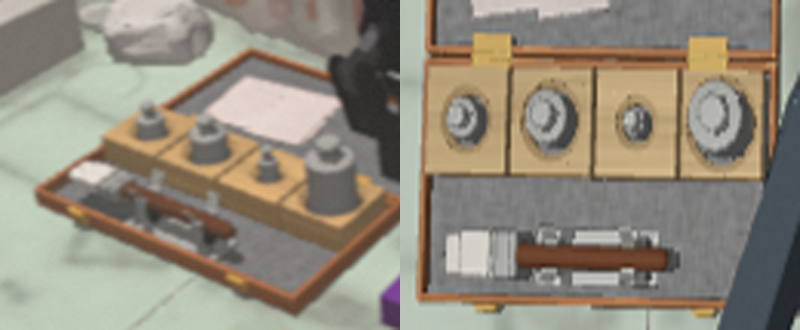

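All four weights stand in their own wells. The brush handle lies level in both clips, with its top at z≈35.5 along its length. Handing in.

```bash
python3 -c "
from bench import *
print(sign_off())"
```

```text
the job is handed in; nothing more can be done
None
```

Job handed in at about 36 s: the last pictures showed all four weights upright in their own wells and the brush seated in both clips, with the arm clear; `sign_off()` returned no verdict.

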